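# Set the slotted length stop to its mark and clamp it

## Robot

A 6-joint arm with a two-finger parallel gripper is mounted at the origin on a cart in front of the work surface, level with it; the furniture and walls round the work are solid. World frame = base frame: x ahead of the robot, y to its left, z up, the work surface at z = 0. Lengths are in m, angles in degrees, forces in N, time in s.
With the tool pointing down it reaches from about 0.25 to 0.725 m from the base axis. Payload 9.7 kg.
Tool frame: the origin (TCP) lies midway between the tips of the shut fingers; the grasp point (between the pads) lies 19 mm behind it (bot.pinch_z is the distance from the TCP to the grasp point, in m); z points along the fingers, y is the line along which they close (so a half turn about z gives the same grasp; the last joint's range is limited). The gripper opens to 85 mm and grips with 20 to 120 N. Pads are 22 mm wide; open, the fingers measure 114 mm over their backs; the gripper's body (76 mm by 85 mm) begins 54 mm behind the grasp point. The pads swing forward as they close: fully open they stand 13 mm farther back than shut.
Start: joints at [68.755, 4.979, 10.078, 95.1, 0, 90], TCP at [0.199, 0.513, 0.192] pointing down, gripper open.
Joint ranges: [-179.16, 179.16], [-48.56, 103.87], [-65.8, 70.77], [-126.05, 130.52], [-82.76, 87.17], [-180, 180]. Speed limits (degrees/s): [127.2, 127.2, 147.25, 180, 180, 180].

## Interface

Orientations are given as [roll, pitch, yaw] about the fixed x, y, z axes, in that order (R = Rz(yaw) Ry(pitch) Rx(roll)).
In Python, from workcell import sensors, camera, camera_params, ticket, bot gives the robot as it stands.
- The arm moves only by the shell command python3 -m jog 'ROWS' [FORCE]. ROWS is JSON, a list that holds one entry, the list of rows, each a list of 5 numbers: the shift along the world's x, y, z in units of 50 mm (1.0 is 50 mm), then the turn about the world's z in units of 5 degrees (1.0 is 5 degrees), then the opening, from 0 (shut) to 1 (fully open). In form: [[[tx, ty, tz, yaw, grip], ...]]. A call has 1 to 8 rows; each row shifts and turns the commanded pose from where the row before left it; what a row does not reach is not made up. A row lasts 1/10 s, in which the tool goes at most 50 mm and 8.59 degrees, less where a joint would pass 70% of its speed; a pose out of reach is approached as far as the arm can. A call is refused whole if a number of a shift passes 1 or a number of a turn 1, either way. A call with a gripper value outside its range is refused whole. The fingers move at their own pace and stop on an object; FORCE is the grip in N (left out, the last holds). Time passes only in rows, so rows that do not move let the fingers close. It gives the time, the measured TCP pose, the force, the opening and the grip force at its end, in the units of the state.
- sensors.get_obs(): the state, without advancing time (a new reading comes with each control period).
- camera(name): name is "scene" or "top" or "wrist"; returns the picture (384x512x3 uint8, blue, green, red); there is no depth.
- camera_params(name): a dict with "fx", "fy", "cx", "cy" (pixels), "k1" (the pictures are not rectified: a ray, as slopes to the right and down, at radius r is drawn at 1 + k1 r^2 times it, then the intrinsics apply), "T" (4x4, takes a point from camera to world coordinates); the wrist camera has in their place "tool_from_camera" (4x4, takes a point from camera to tool coordinates, whose origin is the TCP and whose axes are the flange's). Camera axes: x right, y down, z forward; pixel columns grow to the right and rows downward; lengths in m; the calibration is good to about 2 mm. A picture is of the moment at which its call begins: read the wrist's pose just before it. camera_params takes no time and is no camera call.
- ticket.job_done(): hands the job in; it is judged then, once.
The state is a dict: "time": time; "q": joint angles; "qd": joint speeds; "joint_efforts": joint torques, N m; "ee_pos": TCP position; "tcp_rot": TCP orientation; "wrist_force": force on the tool from outside, world axes, zero at the start; "torque": the same for the moment, N m; "opening": finger opening in m; "grasp_force": force on a finger pad.
Only numpy, scipy, OpenCV 4.12 (cv2) and the standard library are available. Lean on these libraries where they do the work, as an engineer would, in place of code of your own. Each camera call takes 0.05 s, during which the arm holds its last target. There are 200 camera calls.

## Task

Push the blue stop along its slots until its pointer is in line with the red mark, then swing the clamp lever clockwise until you feel it firmly tight on the stop, without forcing it further. The stop must still be on the mark when you let go; leave the things lying around the jig alone.

Things in the scene. Friction and masses are not known exactly. Their poses are not given: they have to be found in the camera images.
- jig_base: Fixed grey base plate, 130 (x) by 330 (y) by 12 mm, origin at the centre of its underside on the table. Its y axis is the slide direction. On its line x = +15 mm stand a shoulder bolt at y = -50 mm (head top 31 mm above the table) and the clamp at y = +50 mm. Fine scale along its -x edge. Base, stop and mark share one yaw.
- fence: The blue stop: loose 0.45 kg angle, 220 mm long (y), x from -24 to +30 mm; origin at the middle of its slot line, on its underside (12 mm above the table). Foot 8 mm thick; flange along +x and a plate across each end, 34 mm tall (top 46 mm above the table). Slides about 32 mm each way from the base's middle, 0.8 mm side play, with about 3 N of push on an end plate while the clamp is slack.
- fence_pointer (a point): Tip of the yellow pointer tongue with a black line, at the middle of the stop's -x edge, 37 mm from the slot line, 18 mm above the table; moves with the stop.
- fence_left_end (a point): Centre of the outer face of the stop's +y end plate, 110 mm from the stop's origin, 32 mm above the table.
- fence_right_end (a point): Centre of the outer face of the stop's -y end plate, 110 mm from the stop's origin, 32 mm above the table.
- mark: Red tag with a white centre line, 24 by 6 by 2 mm, stuck on the base near its -x edge. Origin of the frame is NOT on the tag but on the slot line (the tag's centre lies 52 mm along -x), so the stop is on the mark when the stop's origin and this origin coincide along the base's y axis.
- mark_tip (a point): Middle of the tag's end nearest the stop, 14 mm above the table. The pointer is in line when pointer and tip have the same position along the base's y axis.
- clamp_lever (a joint): Lever angle, rad, growing clockwise from above (tightening), range -0.6 to 2.6; at 0 it points along the base's -x. Starts slack, -0.5 to 0. Turns with about 2 N at the grip until its pad meets the stop, at 0.2 to 1.25 (differs each time, felt only); then the force to keep it turning climbs 2 to 4 N per 0.1 rad: 14 N at the grip is firmly tight, over 18 N is forcing it. Stays where left.
- lever_axis (a point): Vertical axis of the lever and its stud, at base x = +15, y = +50 mm, 70 mm above the table.
- lever_grip (a point): Middle of the orange upright grip at the lever's end, 16 to 19 mm in diameter, 70 mm from the axis; the grip spans 59 to 99 mm above the table, this point 79 mm. Push it sideways at about this height; fingertips lower than 50 mm would meet the stop's end plates.
- clamp_handle: The black lever arm with its orange grip, and the steel pad (30 mm disc) it carries below, which presses on the stop's foot from above as the lever is tightened. Origin on the lever's axis.
- threadlock: Bystander: small red bottle, 24 by 36 by 92 mm, standing behind the jig (+x side).
- tape_roll: Bystander: blue reel of tape, 54 mm across, 16 mm high, behind the jig.
- spanner: Bystander: spanner 186 mm long lying along the robot side of the jig.

How it is judged:
By the outcome, as a careful person would: the job done as asked, in the order asked, and still so for the second after the job is handed in, with the robot touching nothing.
It also fails if it takes over 51 s, if anything falls off the work surface, if the arm or the gripper's body presses on something with over 40 N, if the wrist force passes 120 N, or if a joint passes its speed limit or range.

## Working session

There is one attempt and no reset: what is moved stays moved. The work goes in short steps, Python scripts to look and compute and a shell command to move; the robot and the scene stay as the last step left them, time stands still between calls to the robot, and variables do not carry over. Pictures are saved under pics/ and viewed, at most 10 in all, crops included, and the job is handed in when it is done.

```bash
ls; mkdir -p pics; python3 - <<'E'
from workcell import sensors, camera, camera_params, bot
import cv2,numpy as np
o=sensors.get_obs();print(o['time'],o['ee_pos'],o['tcp_rot'],o['wrist_force'],bot.pinch_z)
for n in('top','scene'):
    cv2.imwrite(f'pics/{n}0.png',camera(n)); p=camera_params(n);print(n,{k:np.round(v,4).tolist() for k,v in p.items()})
print({k:np.round(v,4).tolist() for k,v in camera_params('wrist').items()})
E
```

```text
pics
0.0 [0.19918476 0.51234839 0.19138348] [-1.79923507e+02 -6.60366644e-04  1.58753611e+02] [ 0.36633823  1.03461167 -0.56706727] 0.0187
top {'fx': 438.3133, 'fy': 438.3133, 'cx': 259.6306, 'cy': 199.0715, 'k1': 0.0074, 'T': [[0.0005, -0.989, 0.1479, 0.438], [-0.9997, -0.0039, -0.0224, -0.0237], [0.0227, -0.1479, -0.9887, 0.9022], [0.0, 0.0, 0.0, 1.0]]}
scene {'fx': 471.7129, 'fy': 471.7129, 'cx': 255.2367, 'cy': 188.6121, 'k1': 0.0556, 'T': [[0.5455, -0.4747, 0.6907, -0.0636], [-0.8381, -0.316, 0.4448, -0.4071], [0.007, -0.8215, -0.5702, 0.6022], [0.0, 0.0, 0.0, 1.0]]}
{'fx': 322.9796, 'fy': 322.9796, 'cx': 258.9579, 'cy': 188.015, 'k1': 0.0268, 'tool_from_camera': [[-0.0004, -0.9585, -0.285, 0.0725], [1.0, -0.0005, 0.0003, 0.0003], [-0.0004, -0.285, 0.9585, -0.1824], [0.0, 0.0, 0.0, 1.0]]}
```

View pics/top0.png

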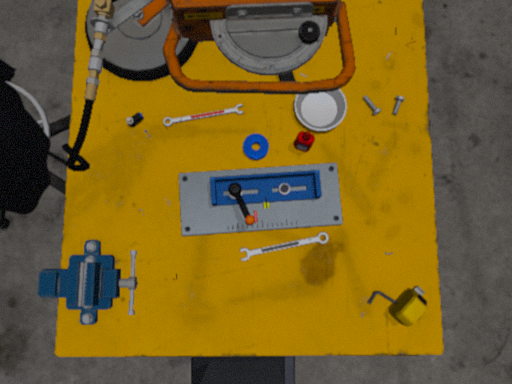

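View pics/scene0.png

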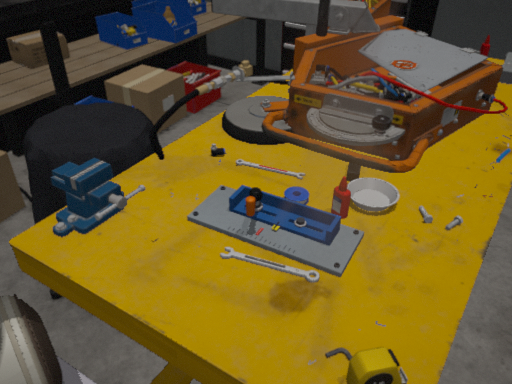

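Top view: the base spans columns 180-340 and rows 165-235. The pointer is near (267,204), the red mark near (253,214), and the lever grip at (250,219), so the stop has to go toward +y (left in the image). The scene view agrees.

```bash
cat > h.py <<'E'
import numpy as np, cv2
from scipy.spatial.transform import Rotation as R
from workcell import sensors, camera, camera_params
def cam(n):
    p=camera_params(n)
    if n=='wrist':
        o=sensors.get_obs(); T=np.eye(4); T[:3,:3]=R.from_euler('xyz',o['tcp_rot'],degrees=True).as_matrix(); T[:3,3]=o['ee_pos']
        p['T']=T@np.array(p['tool_from_camera'])
    return camera(n),p
def ray(p,u,v,z):
    d=np.array([(u-p['cx'])/p['fx'],(v-p['cy'])/p['fy']]); s=d.copy()
    for _ in range(10): s=d/(1+p['k1']*(s@s))
    T=np.array(p['T']); w=T[:3,:3]@np.array([*s,1]); c=T[:3,3]
    return c+w*(z-c[2])/w[2]
def proj(p,X):
    T=np.array(p['T']); c=T[:3,:3].T@(np.array(X)-T[:3,3]); s=c[:2]/c[2]; s=s*(1+p['k1']*(s@s))
    return s*p['fx']+[p['cx'],p['cy']]
def blobs(m,amin=8):
    n,l,s,c=cv2.connectedComponentsWithStats(m.astype(np.uint8)); return [(c[i].round(1).tolist(),s[i].tolist()) for i in range(1,n) if s[i][4]>=amin]
E
python3 - <<'E'
from h import *
im,p=cam('top'); c=im[155:245,170:350]; hsv=cv2.cvtColor(c,cv2.COLOR_BGR2HSV); H,S,V=cv2.split(hsv)
off=np.array([170,155])
for nm,m in (('blue',(H>100)&(H<125)&(S>120)),('orange/red',((H<12)|(H>172))&(S>110)),('yellow',(H>20)&(H<35)&(S>120)),('grey',(S<60)&(V>90))):
    for b in blobs(m,4):
        print(nm,b,'world z.012',ray(p,*(np.array(b[0])+off),.014).round(4)[:2], 'z.079',ray(p,*(np.array(b[0])+off),.079).round(4)[:2])
m=((S<70)&(V>80)).astype(np.uint8); m=cv2.morphologyEx(m|((H>100)&(H<125)&(S>120)).astype(np.uint8),cv2.MORPH_OPEN,np.ones((5,5),np.uint8))
cs,_=cv2.findContours(m,0,2); k=max(cs,key=cv2.contourArea); k=k[:,0]+off
w=np.array([ray(p,*q,.012)[:2] for q in k],np.float32); print(cv2.minAreaRect(w))
cv2.imwrite('pics/top0c.png',cv2.resize(c,None,fx=4.4,fy=4.4,interpolation=cv2.INTER_CUBIC))
E
```

```text
blue ([85.4, 1.3], [77, 0, 18, 5, 58]) world z.012 [ 0.6607 -0.035 ] z.079 [ 0.6444 -0.0341]
blue ([95.9, 31.8], [40, 15, 111, 35, 2554]) world z.012 [ 0.5964 -0.0567] z.079 [ 0.5848 -0.0543]
orange/red ([82.1, 62.5], [75, 57, 12, 13, 55]) world z.012 [ 0.5328 -0.0285] z.079 [ 0.5259 -0.0282]
yellow ([86.3, 43.7], [0, 0, 180, 90, 5449]) world z.012 [ 0.5716 -0.037 ] z.079 [ 0.5618 -0.036 ]
yellow ([96.0, 49.5], [94, 47, 5, 6, 30]) world z.012 [ 0.5597 -0.0569] z.079 [ 0.5507 -0.0544]
yellow ([152.2, 82.0], [151, 81, 4, 3, 10]) world z.012 [ 0.4935 -0.1709] z.079 [ 0.4894 -0.1601]
yellow ([144.5, 88.8], [140, 88, 9, 2, 12]) world z.012 [ 0.4797 -0.155 ] z.079 [ 0.4767 -0.1454]
grey ([86.8, 49.1], [9, 8, 164, 73, 6332]) world z.012 [ 0.5604 -0.038 ] z.079 [ 0.5515 -0.037 ]
grey ([118.3, 33.5], [102, 28, 34, 12, 143]) world z.012 [ 0.5931 -0.1029] z.079 [ 0.5817 -0.0971]
grey ([78.6, 36.3], [71, 34, 17, 7, 62]) world z.012 [ 0.5869 -0.0212] z.079 [ 0.576  -0.0213]
grey ([58.5, 39.5], [54, 36, 11, 8, 29]) world z.012 [0.5801 0.02  ] z.079 [0.5697 0.0168]
grey ([139.6, 84.8], [109, 77, 49, 13, 228]) world z.012 [ 0.4878 -0.1451] z.079 [ 0.4841 -0.1363]
((0.5726428031921387, -0.04465527832508087), (0.12938159704208374, 0.32803967595100403), 4.325184345245361)
```

View pics/top0c.png

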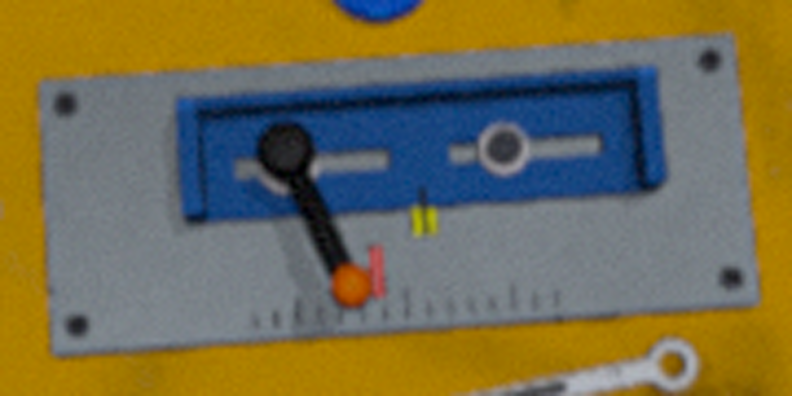

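Crop: pointer line at crop (425,220), i.e. image (266.6,205). Mark line at crop (376,271), i.e. (255.5,216.6). The lever points slightly to the −y side of −x, at about −0.4. The base fits well: centre (0.573,−0.045), yaw 4.3°, 129×328 mm against 130×330 mm. Next I move above the −y end with shut fingers, tool y along the slide.

```bash
python3 -m jog '[[[0.2,-0.4,0.6,0.3,0],[0.5,-0.8,0,0.3,0],[0.5,-0.8,0,0.3,0],[0.5,-0.8,0,0.3,0],[0.5,-0.8,0,0.3,0],[0.5,-0.8,0,0.3,0],[0.5,-0.8,0,0.3,0],[0.5,-0.8,0,0.3,0]]]' 100
python3 -m jog '[[[0.5,-0.8,0,0.3,0],[0.5,-0.8,0,0.3,0],[0.5,-0.8,0,0.3,0],[0.5,-0.8,0,0.3,0],[0.5,-0.8,0,0.3,0],[0.5,-0.8,0,0.3,0],[0.5,-0.8,0,0.4,0],[0.5,-0.8,0,0.4,0]]]'
python3 -m jog '[[[0.4,-0.6,0,0.4,0],[0,0,0,0,0],[0,0,0,0,0]]]'
python3 - <<'E'
from h import *
im,p=cam('wrist'); cv2.imwrite('pics/w1.png',im); np.savez('w1.npz',im=im,**{k:np.array(v) for k,v in p.items()})
o=sensors.get_obs(); print(o['time'],o['ee_pos'],o['tcp_rot'],o['wrist_force'])
E
```

```text
time: 0.95
ee_pos: [0.3848, 0.2108, 0.2221]
tcp_rot: [180.0, 0.0, 170.8]
wrist_force: [1.2, 1.1, -0.3]
opening: 0.0003
grasp_force: 0.0
time: 1.75
ee_pos: [0.5849, -0.1093, 0.2218]
tcp_rot: [180.0, -0.0, -176.2]
wrist_force: [0.9, 0.4, 0.2]
opening: 0.0001
grasp_force: 0.0
time: 2.05
ee_pos: [0.6042, -0.1379, 0.221]
tcp_rot: [180.0, -0.1, -174.3]
wrist_force: [0.1, 1.0, 0.1]
opening: 0.0001
grasp_force: 0.0
2.1 [ 0.60398891 -0.13711604  0.22173464] [ 1.79970931e+02 -4.85912458e-02 -1.74281987e+02] [-0.70158127  0.17948543  0.67180432]
```

View pics/w1.png

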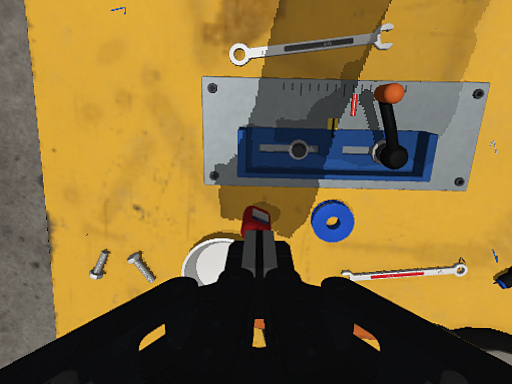

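Wrist view: the base spans columns 203-490 and rows 77-190. The pointer is at about (332,125), the mark at (354,104), and the grip at (390,93). The −y end plate is at column 240. Now measuring these.

```bash
cat > meas.py <<'E'
from h import *
def meas(im,p,yaw0=None):
    H,S,V=cv2.split(cv2.cvtColor(im,cv2.COLOR_BGR2HSV))
    m=((S<70)&(V>50)|(H>100)&(H<125)&(S>120)).astype(np.uint8); m=cv2.morphologyEx(m,cv2.MORPH_OPEN,np.ones((5,5),np.uint8)); m[200:]=0;m[:70]=0
    holes=[]
    k=(V<70)&(S<90)
    return H,S,V
E
python3 - <<'E'
from h import *
d=np.load('w1.npz'); im=d['im']; p={k:d[k] for k in d.files}
H,S,V=cv2.split(cv2.cvtColor(im,cv2.COLOR_BGR2HSV))
def show(nm,m,z,box,amin):
    x0,y0,x1,y1=box
    for b in blobs(m[y0:y1,x0:x1],amin):
        c=np.array(b[0])+[x0,y0]; print(nm,c.round(1),b[1][2:],ray(p,*c,z)[:2].round(4))
show('screw',(V<75)&(S<120),.012,(203,78,230,188),30); show('screw',(V<75)&(S<120),.012,(450,85,488,192),30)
red=((H<6)|(H>172))&(S>110); show('red',red,.014,(340,88,366,124),8)
show('white',(S<90)&(V>190),.014,(345,90,364,118),3)
show('yellow',(H>22)&(H<38)&(S>120),.018,(320,112,345,135),5)
show('orange',(H<18)&(S>150)&(V>100),.095,(370,75,410,110),40)
show('blue',(H>95)&(H<125)&(S>110),.046,(230,120,445,190),400)
c=im[75:200,200:360]; cv2.imwrite('pics/w1c.png',cv2.resize(c,None,fx=4.6,fy=4.6,interpolation=cv2.INTER_CUBIC))
E
```

```text
screw [212.5  88.5] [9, 8, 42] [ 0.5336 -0.1983]
screw [214.2 175.1] [9, 10, 65] [ 0.6364 -0.1904]
screw [477.6  93.3] [11, 10, 79] [0.5101 0.1058]
screw [458.7 181.3] [9, 8, 60] [0.6146 0.1135]
red [353.4 104.5] [8, 22, 94] [ 0.5354 -0.0337]
white [355.   95.5] [1, 4, 4] [ 0.5253 -0.0337]
white [354.  103.5] [1, 6, 6] [ 0.5342 -0.0332]
white [353.  112.5] [1, 4, 4] [ 0.5444 -0.0325]
yellow [329.6 123. ] [6, 11, 56] [ 0.5587 -0.0587]
yellow [335.3 123.3] [5, 12, 43] [ 0.5584 -0.052 ]
orange [393.5  92.7] [20, 20, 313] [ 0.5211 -0.0226]
blue [332.2 154.5] [201, 55, 8004] [ 0.5907 -0.0565]
```

View pics/w1c.png

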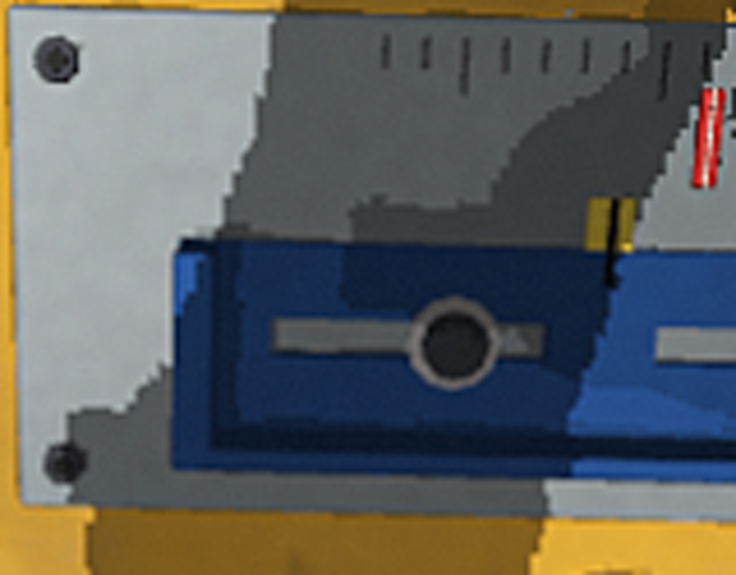

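Base centre is (0.574,−0.042) and yaw 4.26°; the fitted screw holes agree. Pointer to mark is +23.5 mm along the slide, which puts the mark at base y ≈ +12 mm. That is within range. I'll come down beside the −y end plate.

```bash
python3 -m jog '[[[0,-0.6,0,-0.3,0],[0,-0.6,-0.4,0,0],[0,0,-0.8,0,0],[0,0,-0.8,0,0],[0,0,-0.8,0,0],[0,0,-0.6,0,0],[0,0,-0.4,0,0],[0,0,0,0,0]]]'
python3 -m jog '[[[0,0.1,0,0,0],[0,0.1,0,0,0],[0,0.1,0,0,0],[0,0,0,0,0]]]'
```

```text
time: 2.9
ee_pos: [0.6022, -0.1954, 0.0295]
tcp_rot: [179.9, -0.2, -175.7]
wrist_force: [-0.2, 0.5, 0.3]
opening: 0.0001
grasp_force: 0.0
time: 3.3
ee_pos: [0.6049, -0.1816, 0.0333]
tcp_rot: [-180.0, 0.1, -175.7]
wrist_force: [0.1, -0.7, -0.1]
opening: -0.0001
grasp_force: 0.0
```

```bash
python3 -m jog '[[[0,0.06,0,0,0],[0,0.06,0,0,0],[0,0.06,0,0,0],[-0.005,0.06,0,0,0],[-0.005,0.06,0,0,0],[-0.005,0.06,0,0,0],[-0.005,0.06,0,0,0],[0,0,0,0,0]]]'
cat > look.py <<'E'
from h import *
import sys
U=np.array([-.0743,.9972]); B=np.array([.5737,-.0424]); X=np.array([U[1],-U[0]])
def go(n,save=None):
    im,p=cam(n)
    if save: cv2.imwrite(save,im)
    H,S,V=cv2.split(cv2.cvtColor(im,cv2.COLOR_BGR2HSV))
    def mask(m,bx,by,r,z):  # base-frame window centre -> px
        q=proj(p,[*(B+X*bx+U*by),z]); a=np.zeros_like(m); u,v=q.astype(int); r=int(r)
        a[max(v-r,0):v+r,max(u-r,0):u+r]=1; return m&(a>0)
    f=p['fx']/abs(np.array(p['T'])[2,3])
    out={}
    for nm,m,bx,by,z,r in (('ptr',(H>22)&(H<38)&(S>110)&(V>60),-.016,.005,.018,.024),('mark',((H<6)|(H>172))&(S>110),-.037,.0117,.014,.02)):
        m=mask(m,bx,by,r*f,z); vs,us=np.nonzero(m)
        if len(us)<5: print(n,nm,'none');continue
        w=np.array([ray(p,u,v,z)[:2]-B for u,v in zip(us,vs)])
        # keep only on-base px
        w=w[np.abs(w@X-bx)<.016]
        y=w@U; out[nm]=(y.min()+y.max())/2; print(n,nm,len(y),'x',(w@X).mean().round(4),'y mid/mean',out[nm].round(4),y.mean().round(4),'width',np.ptp(y).round(4))
    if len(out)==2: print('gap mark-ptr mm',(1e3*(out['mark']-out['ptr'])).round(2))
o=sensors.get_obs(); print(o['time'],o['ee_pos'].round(4),o['wrist_force'].round(1))
for a in sys.argv[1:]: go(*a.split(','))
E
python3 look.py top,pics/t2.png wrist,pics/w2.png
```

```text
time: 4.1
ee_pos: [0.6033, -0.161, 0.0321]
tcp_rot: [180.0, -0.0, -175.7]
wrist_force: [-0.3, -0.2, 0.6]
opening: 0.0
grasp_force: 0.0
4.1 [ 0.6033 -0.161   0.0321] [-0.3 -0.2  0.6]
top ptr 26 x -0.0154 y mid/mean -0.0114 -0.0118 width 0.0084
top mark 33 x -0.0368 y mid/mean 0.0199 0.0135 width 0.0235
gap mark-ptr mm 31.3
wrist ptr 303 x -0.0161 y mid/mean -0.0118 -0.0119 width 0.0116
wrist mark 356 x -0.0375 y mid/mean 0.0114 0.0112 width 0.0066
gap mark-ptr mm 23.25
```

View pics/w2.png

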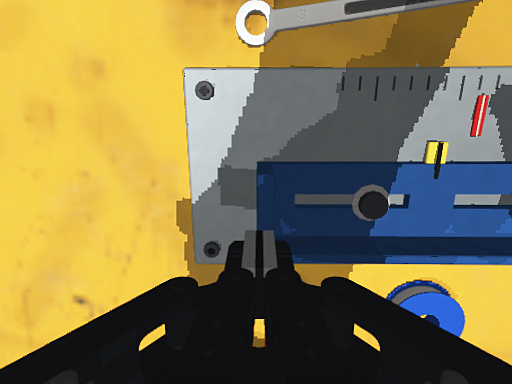

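Wrist view: the fingertips (258,232) are level with the −y plate's face (col 258), yet there is no contact and the stop has not moved. I'll check from the side.

```bash
python3 - <<'E'
from h import *
im,p=cam('scene'); 
for X in ([.6033,-.161,.032],[.6033,-.161,.052]): print(proj(p,X))
c=im[110:290,190:430]; cv2.imwrite('pics/s2.png',cv2.resize(c,None,fx=3.3,fy=3.3,interpolation=cv2.INTER_CUBIC))
E
```

```text
[336.30222874 227.69394658]
[337.41552955 219.40949543]
```

View pics/s2.png

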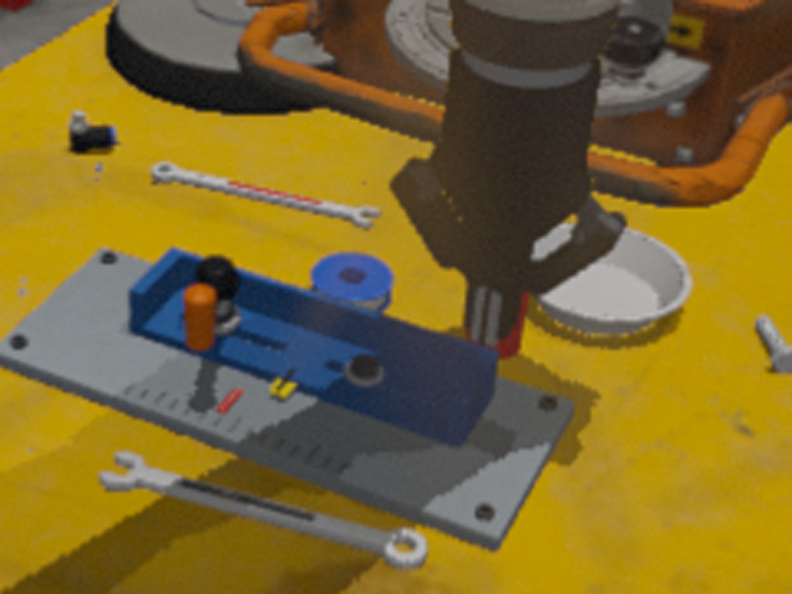

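Scene view: the fingers end near crop (482,345), i.e. image (336,214). The reported TCP would project to (336,228). I'll triangulate the visible tip from both views.

```bash
python3 - <<'E'
from h import *
o=sensors.get_obs(); print(o['time'],o['ee_pos'],o['tcp_rot'],o['opening'],o['q'])
im,p=cam('wrist'); _,s=cam('scene')
print('TCP in wrist',proj(p,o['ee_pos']))
for z in (.032,.04,.05,.06,.07,.08,.09): 
    X=ray(p,258,233,z); print(z,X.round(4),proj(s,X).round(1))
E
```

```text
4.25 [ 0.60332186 -0.16140028  0.03212897] [-1.79996096e+02  5.00490221e-03 -1.75743049e+02] -0.0004638879082607695 [-1.49759625e+01  1.49729556e+01  3.78945210e+00  7.88104849e+01
 -2.03753478e-03 -1.92329138e+01]
TCP in wrist [258.54014361 216.6864675 ]
0.032 [ 0.6141 -0.1609  0.032 ] [338.7 224.7]
0.04 [ 0.6105 -0.1612  0.04  ] [338.5 222.4]
0.05 [ 0.6059 -0.1615  0.05  ] [338.1 219.6]
0.06 [ 0.6014 -0.1618  0.06  ] [337.8 216.7]
0.07 [ 0.5968 -0.1621  0.07  ] [337.5 213.8]
0.08 [ 0.5923 -0.1624  0.08  ] [337.2 210.7]
0.09 [ 0.5877 -0.1627  0.09  ] [336.8 207.7]
```

Both views put the visible tips about 30-40 mm above the reported TCP, which explains the lack of contact. I'll back off and descend carefully, watching force.

```bash
python3 -m jog '[[[0,-0.3,0,0,0],[0,-0.3,0,0,0],[0,0,-0.1,0,0],[0,0,-0.1,0,0],[0,0,-0.1,0,0],[0,0,0,0,0]]]'
python3 -m jog '[[[0,0,-0.06,0,0],[0,0,0,0,0]]]'
```

```text
time: 4.95
ee_pos: [0.6027, -0.191, 0.0158]
tcp_rot: [180.0, -0.1, -175.7]
wrist_force: [0.3, -0.0, -0.4]
opening: -0.0002
grasp_force: 0.0
time: 5.15
ee_pos: [0.6032, -0.1911, 0.0138]
tcp_rot: [180.0, -0.0, -175.7]
wrist_force: [0.7, -0.5, 0.4]
opening: -0.0002
grasp_force: 0.0
```

```bash
for i in 1 2 3; do python3 -m jog '[[[0,0,-0.05,0,0],[0,0,-0.02,0,0],[0,0,0,0,0]]]' | grep -E 'ee_pos|wrist'; done
```

```text
ee_pos: [0.6032, -0.1913, 0.0104]
wrist_force: [0.1, -0.4, -0.1]
ee_pos: [0.6031, -0.1914, 0.0068]
wrist_force: [-0.1, 0.7, -0.8]
ee_pos: [0.6031, -0.1913, 0.0033]
wrist_force: [0.1, 0.4, -0.6]
```

No contact even below the base's top level, so the fingers really are shorter than the TCP suggests. I'll check the tip height in a scene crop, with the view now clear.

```bash
python3 - <<'E'
from h import *
im,p=cam('scene'); o=sensors.get_obs()
for z in (.003,.02,.03,.04,.05,.06): print(z,((proj(p,[*o['ee_pos'][:2],z])-[290,160])*7).round())
c=im[160:245,290:400]; cv2.imwrite('pics/s3.png',cv2.resize(c,None,fx=7,fy=7,interpolation=cv2.INTER_CUBIC))
E
```

```text
0.003 [416. 597.]
0.02 [423. 549.]
0.03 [428. 520.]
0.04 [432. 491.]
0.05 [437. 462.]
0.06 [442. 432.]
```

View pics/s3.png

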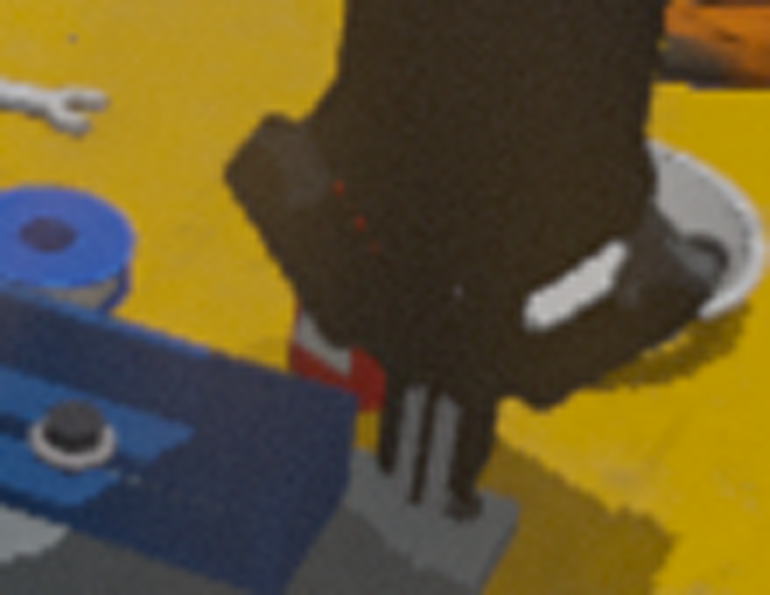

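Scene crop: fingertips end at about rows 475-515, so z ≈ 0.037 with the TCP reported at 0.003. The true tip is about 34 mm above the reported TCP, and I'll use that offset from now on. I go a bit lower, align x with the slot line and push.

```bash
python3 -m jog '[[[-0.1,0,-0.1,0,0],[0,0,-0.06,0,0],[0,0.06,0,0,0],[0,0.06,0,0,0],[0,0.06,0,0,0],[0,0.06,0,0,0],[0,0,0,0,0]]]'| grep -E 'ee_pos|wrist'
python3 -m jog '[[[0,0.06,0,0,0],[0,0.06,0,0,0],[0,0.06,0,0,0],[0,0,0,0,0]]]'| grep -E 'ee_pos|wrist'
python3 look.py wrist
```

```text
ee_pos: [0.5984, -0.1789, -0.0043]
wrist_force: [0.0, 0.7, -0.5]
ee_pos: [0.5983, -0.1701, -0.0044]
wrist_force: [-0.2, -0.3, 0.1]
7.2 [ 0.5983 -0.1701 -0.0044] [-0.2 -0.3  0.1]
wrist ptr 457 x -0.0155 y mid/mean -0.0065 -0.008 width 0.0122
wrist mark none
```

```bash
python3 -m jog '[[[-0.005,0.06,0,0,0],[-0.005,0.06,0,0,0],[-0.005,0.06,0,0,0],[-0.005,0.06,0,0,0],[0,0,0,0,0]]]'| grep -E 'ee_pos|wrist'
python3 look.py wrist,pics/w4.png top
```

```text
ee_pos: [0.5972, -0.1578, -0.0044]
wrist_force: [0.7, -0.6, 1.0]
7.75 [ 0.5972 -0.1578 -0.0044] [ 0.7 -0.6  1. ]
wrist ptr 451 x -0.0152 y mid/mean 0.0058 0.0044 width 0.0122
wrist mark 99 x -0.0305 y mid/mean 0.0096 0.0093 width 0.0031
gap mark-ptr mm 3.79
top ptr 38 x -0.0153 y mid/mean 0.0061 0.0059 width 0.0109
top mark 31 x -0.037 y mid/mean 0.0199 0.0127 width 0.0235
gap mark-ptr mm 13.79
```

```bash
python3 -m jog '[[[-0.005,0.05,0,0,0],[0,0.04,0,0,0],[0,0,0,0,0]]]'| grep -E 'ee_pos|wrist'
python3 look.py wrist,pics/w5.png top
python3 - <<'E'
import cv2; im=cv2.imread('pics/w5.png'); cv2.imwrite('pics/w5c.png',cv2.resize(im[60:200,400:512],None,fx=4,fy=4,interpolation=cv2.INTER_CUBIC))
E
```

```text
ee_pos: [0.597, -0.1537, -0.0044]
wrist_force: [0.0, -1.3, -0.1]
8.15 [ 0.597  -0.1537 -0.0044] [ 0.  -1.3 -0.1]
wrist ptr 454 x -0.0151 y mid/mean 0.0099 0.0085 width 0.0122
wrist mark 394 x -0.0359 y mid/mean 0.0113 0.0103 width 0.0067
gap mark-ptr mm 1.4
top ptr 36 x -0.0153 y mid/mean 0.0102 0.0099 width 0.0109
top mark 33 x -0.0366 y mid/mean 0.0199 0.013 width 0.0235
gap mark-ptr mm 9.73
```

View pics/w5c.png

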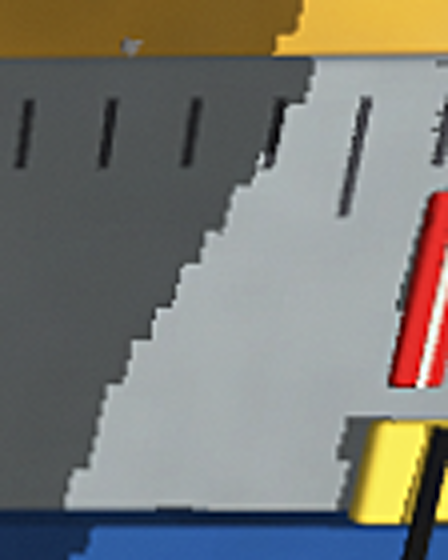

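The pointer's black line is about (509,169) and the mark's white line about (505,156), both at the picture's edge. I'll back off and look from straight above before finishing.

```bash
python3 -m jog '[[[0,-0.2,0,0,0],[0,0,0.8,0,0],[0,0,0.8,0,0],[0,0.6,0.7,0,0],[0,0.9,0,0,0],[0,0.9,0,0,0],[0,0.4,0,0,0],[0,0,0,0,0]]]'| grep -E 'ee_pos|wrist'
cat > fine.py <<'E'
from h import *
from look import U,B,X
# find black line of pointer & white line of mark, per image row, in base y
def fine():
    im,p=cam('wrist'); g=im.astype(float); H,S,V=cv2.split(cv2.cvtColor(im,cv2.COLOR_BGR2HSV))
    for nm,m,z,xr,y0 in (('ptr',(H>22)&(H<38)&(S>110)&(V>60),.018,(-.024,-.010),.009),('mark',((H<6)|(H>172))&(S>110),.014,(-.052,-.024),.0117)):
        r=[]
        for v in range(60,200):
            us=[u for u in np.nonzero(m[v])[0] if (lambda w: xr[0]<w@X<xr[1] and abs(w@U-y0)<.012)(ray(p,u,v,z)[:2]-B)]
            if len(us)<3: continue
            e=[(ray(p,u,v,z)[:2]-B)@U for u in (us[0]-.5,us[-1]+.5)]
            k=np.arange(us[0]+1,us[-1]); c=V[v,k].astype(float) if nm=='ptr' else -S[v,k].astype(float)
            w=np.clip(np.median(c)-c,0,None) if nm=='ptr' else np.clip(c-np.median(c),0,None)
            l=(ray(p,(k*w).sum()/w.sum(),v,z)[:2]-B)@U if w.sum()>0 else np.nan
            r.append((np.mean(e),abs(e[1]-e[0]),l))
        r=np.array(r); print(nm,len(r),'edge-mid',np.median(r[:,0]).round(4),'width',np.median(r[:,1]).round(4),'line',np.nanmedian(r[:,2]).round(4))
    return im
cv2.imwrite('pics/w6.png',fine())
E
python3 fine.py
```

```text
ee_pos: [0.5971, -0.0218, 0.1108]
wrist_force: [-0.0, -0.7, -0.1]
9.05 [ 0.5971 -0.0218  0.1108] [-0.  -0.7 -0.1]
ptr 14 edge-mid 0.0111 width 0.0118 line 0.0112
mark 29 edge-mid 0.0115 width 0.0058 line 0.0118
```

With a straight view, pointer and mark are 0.5 mm apart. I'll nudge it that last bit by retracing the path.

```bash
python3 -m jog '[[[0,-0.4,0,0,0],[0,-0.9,0,0,0],[0,-0.9,0,0,0],[0,-0.6,-0.7,0,0],[0,0,-0.8,0,0],[0,0,-0.8,0,0],[0,0.15,0,0,0],[0,0,0,0,0]]]'| grep -E 'ee_pos|wrist'
python3 -m jog '[[[0,0.03,0,0,0],[0,0.03,0,0,0],[0,0,0,0,0],[0,-0.2,0,0,0],[0,0,0.8,0,0],[0,0,0.8,0,0],[0,0.6,0.7,0,0],[0,0.9,0,0,0]]]'| grep -E 'ee_pos|wrist'
python3 -m jog '[[[0,0.9,0,0,0],[0,0.4,0,0,0],[0,0,0,0,0]]]'| grep -E 'ee_pos|wrist'
python3 fine.py
python3 - <<'E'
from h import *
from look import U,B,X
im,p=cam('wrist');H,S,V=cv2.split(cv2.cvtColor(im,cv2.COLOR_BGR2HSV))
for b in blobs((H<18)&(S>150)&(V>90),150):
    for z in (.079,.099): w=ray(p,*b[0],z)[:2]; c=w-B-X*.015-U*.05; print(b,z,w.round(4),'r',np.hypot(*c).round(4),'ang',np.arctan2(c@U,-(c@X)).round(3))
im,p=cam('top');H,S,V=cv2.split(cv2.cvtColor(im,cv2.COLOR_BGR2HSV))
m=(((H<12)|(H>172))&(S>110));m[:150]=0;m[235:]=0
for b in blobs(m,20):
    w=ray(p,*b[0],.085)[:2]; c=w-B-X*.015-U*.05;print('top',b,w.round(4),'r',np.hypot(*c).round(4),'ang',np.arctan2(c@U,-(c@X)).round(3))
print('axis',B+X*.015+U*.05)
E
```

```text
ee_pos: [0.5965, -0.1565, -0.004]
wrist_force: [-0.0, 0.3, 0.8]
ee_pos: [0.5995, -0.0903, 0.1167]
wrist_force: [1.2, 0.1, -0.2]
ee_pos: [0.5972, -0.0214, 0.1111]
wrist_force: [0.5, -0.6, 0.1]
11.0 [ 0.5972 -0.0214  0.1111] [ 0.5 -0.6  0.1]
ptr 14 edge-mid 0.0114 width 0.0119 line 0.0112
mark 30 edge-mid 0.0118 width 0.0059 line 0.0115
11.05 [ 0.5973 -0.0228  0.111 ] [ 0.8  0.1 -0.4]
([268.6, 86.7], [253, 70, 33, 49, 839]) 0.079 [ 0.5216 -0.0222] r 0.0704 ang -0.378
([268.6, 86.7], [253, 70, 33, 49, 839]) 0.099 [ 0.5219 -0.0228] r 0.0704 ang -0.387
([119.6, 284.9], [94, 243, 63, 74, 1476]) 0.079 [ 0.6727 -0.1223] r 0.1576 ang -2.087
([119.6, 284.9], [94, 243, 63, 74, 1476]) 0.099 [ 0.6589 -0.1135] r 0.1427 ang -2.041
axis [0.584943  0.0085745]
```

The pointer is within 0.3 mm of the mark. The lever measures r = 70.4 mm (70 expected) at θ ≈ −0.38. Next I work out an arc for the shut fingers pushing on the grip's −y side, tool y along the tangent.

```bash
cat > arc.py <<'E'
from h import *
from look import U,B,X
A=B+X*.015+U*.05
def tcp(th,d=.0214): # finger centre behind grip by d
    r=-np.cos(th)*X+np.sin(th)*U; t=np.sin(th)*X+np.cos(th)*U
    return A+.07*r-d*t
def state():
    o=sensors.get_obs(); P=o['ee_pos']; yaw=o['tcp_rot'][2]%360; c=P[:2]-A
    th=np.arctan2(c@U,-(c@X))+np.arctan2(.0214,.07); t=np.sin(th)*X+np.cos(th)*U
    print('t',round(o['time'],2),'P',P.round(4),'yaw',round(yaw,1),'want yaw',round(184.26-np.degrees(th),1),'theta if touching',th.round(3),'rho',np.hypot(*c).round(4),'(73.2) F_t',round(-o['wrist_force'][:2]@t,1),'F',o['wrist_force'].round(1))
    return P,th
if __name__=='__main__':
    import sys
    P,th=state()
    if len(sys.argv)>1:
        s=float(sys.argv[1]); th0=float(sys.argv[2]) if len(sys.argv)>2 else th
        Q=P[:2]
        for i in range(1,9):
            T=tcp(th0+s*i); print((th0+s*i).round(3) if hasattr(th0,'round') else round(th0+s*i,3),((T-Q)/.05).round(3), 'yaw',round(-np.degrees(s)/5,2)); Q=T
E
python3 - <<'E'
from arc import *
T=tcp(-.38,.033); P=sensors.get_obs()['ee_pos']; print('start',T,'delta units',(T-P[:2])/.05)
Q=T
for th in np.arange(-.5,.3,.1): T=tcp(th);print(th,T.round(4),((T-Q)/.05).round(3));Q=T
E
```

```text
11.15 [ 0.5972 -0.0243  0.1107] [-0.   0.7 -0.4]
start [ 0.53653075 -0.05179788] delta units [-1.21319567 -0.54918175]
-0.5 [ 0.5378 -0.0474] [0.025 0.088]
-0.4 [ 0.5324 -0.0424] [-0.107  0.1  ]
-0.30000000000000004 [ 0.5276 -0.0369] [-0.097  0.11 ]
-0.20000000000000007 [ 0.5234 -0.031 ] [-0.085  0.119]
-0.10000000000000009 [ 0.5197 -0.0246] [-0.073  0.127]
-1.1102230246251565e-16 [ 0.5167 -0.018 ] [-0.06   0.134]
0.09999999999999987 [ 0.5144 -0.011 ] [-0.046  0.139]
0.19999999999999984 [ 0.5128 -0.0039] [-0.032  0.143]
```

```bash
python3 -m jog '[[[-0.6,-0.27,0,0.9,0],[-0.61,-0.28,0,0.9,0],[0,0,0,0.9,0],[0,0,-0.5,0.9,0],[0,0,-0.5,0.8,0],[0,0,-0.5,0,0],[0,0,0,0,0]]]'| grep -E 'ee_pos|wrist'
python3 arc.py .1 -.5
```

```text
ee_pos: [0.5344, -0.0521, 0.0324]
wrist_force: [0.1, -0.8, 0.2]
11.85 [ 0.5344 -0.0521  0.0324] [ 0.1 -0.8  0.2]Traceback (most recent call last):
  File "arc.py", line 2, in <module>
    from look import U,B,X
  File "look.py", line 22, in <module>
    for a in sys.argv[1:]: go(*a.split(','))
                           ~~^^^^^^^^^^^^^^^
  File "look.py", line 5, in go
    im,p=cam(n)
         ~~~^^^
  File "h.py", line 5, in cam
    p=camera_params(n)
ValueError: cameras: scene, top, wrist
```

```bash
sed -i "s/^from look import U,B,X/U=np.array([-.0743,.9972]); B=np.array([.5737,-.0424]); X=np.array([U[1],-U[0]])/" arc.py
sed -i '/^o=sensors/d;/^for a in/d' look.py
python3 -m jog '[[[-0.03,0.08,0,0,0],[-0.03,0.08,0,-0.3,0],[-0.04,0.07,0,-0.3,0],[-0.04,0.07,0,-0.4,0]]]'| grep -E 'ee_pos|wrist'
python3 arc.py .1
```

```text
ee_pos: [0.5304, -0.0364, 0.0377]
wrist_force: [-1.6, -1.2, 0.2]
t 12.25 P [ 0.5304 -0.0364  0.0377] yaw 201.1 want yaw 202.5 theta if touching -0.318 rho 0.0707 (73.2) F_t 0.5 F [-1.6 -1.2  0.2]
-0.218 [-0.126  0.085] yaw -1.15
-0.118 [-0.075  0.126] yaw -1.15
-0.018 [-0.062  0.132] yaw -1.15
0.082 [-0.049  0.138] yaw -1.15
0.182 [-0.035  0.142] yaw -1.15
0.282 [-0.02   0.145] yaw -1.15
0.382 [-0.006  0.146] yaw -1.15
0.482 [0.009 0.146] yaw -1.15
```

```bash
python3 -m jog '[[[-0.07,0.04,0,-0.4,0],[-0.05,0.06,0,-0.5,0],[-0.04,0.06,0,-0.6,0],[-0.04,0.06,0,-0.6,0],[-0.03,0.07,0,-0.6,0],[-0.03,0.07,0,-0.6,0]]]'| grep -E 'ee_pos|wrist'
python3 arc.py .1
python3 - <<'E'
from arc import *
im,p=cam('wrist'); cv2.imwrite('pics/w7.png',im)
im,p=cam('top'); cv2.imwrite('pics/t7.png',im)
for n in('w','t'):
    pass
im=cv2.imread('pics/w7.png'); H,S,V=cv2.split(cv2.cvtColor(im,cv2.COLOR_BGR2HSV)); _,p=cam('wrist')
for b in blobs((H<18)&(S>150)&(V>90),100):
    w=ray(p,*b[0],.085)[:2]; c=w-A; print(b,w.round(4),'r',np.hypot(*c).round(4),'ang',np.arctan2(c@U,-(c@X)).round(3))
E
```

```text
ee_pos: [0.5177, -0.0183, 0.0379]
wrist_force: [0.9, -1.5, -0.2]
t 12.85 P [ 0.5177 -0.0183  0.0379] yaw 184.6 want yaw 184.8 theta if touching -0.009 rho 0.0724 (73.2) F_t 1.6 F [ 0.9 -1.5 -0.2]
0.091 [-0.062  0.132] yaw -1.15
0.191 [-0.033  0.142] yaw -1.15
0.291 [-0.019  0.145] yaw -1.15
0.391 [-0.004  0.146] yaw -1.15
0.491 [0.01  0.146] yaw -1.15
0.591 [0.025 0.144] yaw -1.15
0.691 [0.039 0.141] yaw -1.15
0.791 [0.053 0.136] yaw -1.15
([310.8, 254.9], [292, 219, 40, 63, 1540]) [0.5157 0.0063] r 0.0693 ang 0.041
```

The lever is following (camera gives 0.04 rad) with about 2 N on it. I continue in short arcs, reading the force while moving.

```bash
python3 -m jog '[[[-0.03,0.07,0,-0.6,0],[-0.02,0.07,0,-0.6,0],[-0.02,0.07,0,-0.6,0],[-0.01,0.07,0,-0.5,0]]]'>/dev/null; python3 arc.py
python3 -m jog '[[[-0.01,0.07,0,-0.6,0],[0,0.07,0,-0.6,0]]]'>/dev/null;  python3 arc.py
python3 -m jog '[[[0,0.07,0,-0.6,0],[0,0.07,0,-0.6,0]]]'>/dev/null;  python3 arc.py .1
```

```text
t 13.4 P [ 0.5132 -0.0042  0.0367] yaw 173.2 want yaw 173.1 theta if touching 0.194 rho 0.0729 (73.2) F_t 1.0 F [ 0.4 -1.1  1. ]
t 13.6 P [0.5124 0.0028 0.0366] yaw 167.2 want yaw 167.6 theta if touching 0.291 rho 0.0728 (73.2) F_t 2.6 F [-1.6 -2.3  1.9]
t 13.8 P [0.5121 0.0095 0.0366] yaw 161.2 want yaw 162.2 theta if touching 0.384 rho 0.0728 (73.2) F_t 4.7 F [-2.6 -4.1  2.4]
0.484 [0.002 0.146] yaw -1.15
0.584 [0.024 0.144] yaw -1.15
0.684 [0.038 0.141] yaw -1.15
0.784 [0.052 0.137] yaw -1.15
0.884 [0.065 0.131] yaw -1.15
0.984 [0.078 0.124] yaw -1.15
1.084 [0.09  0.115] yaw -1.15
1.184 [0.101 0.106] yaw -1.15
```

```bash
python3 -m jog '[[[0,0.07,0,-0.6,0]]]'>/dev/null;  python3 arc.py
python3 -m jog '[[[0.01,0.07,0,-0.6,0]]]'>/dev/null;  python3 arc.py
python3 -m jog '[[[0.01,0.07,0,-0.6,0]]]'>/dev/null;  python3 arc.py .05
```

```text
t 13.9 P [0.5122 0.0128 0.0366] yaw 158.2 want yaw 159.7 theta if touching 0.429 rho 0.0729 (73.2) F_t 6.2 F [-2.5 -5.6  2.6]
t 14.0 P [0.5125 0.0162 0.0366] yaw 155.2 want yaw 157.0 theta if touching 0.475 rho 0.0729 (73.2) F_t 6.7 F [-4.5 -5.4  3.6]
t 14.1 P [0.5128 0.0195 0.0367] yaw 152.2 want yaw 154.4 theta if touching 0.521 rho 0.0729 (73.2) F_t 9.0 F [-5.6 -7.3  5.1]
0.571 [0.007 0.073] yaw -0.57
0.621 [0.016 0.071] yaw -0.57
0.671 [0.02 0.07] yaw -0.57
0.721 [0.023 0.069] yaw -0.57
0.771 [0.027 0.068] yaw -0.57
0.821 [0.03  0.067] yaw -0.57
0.871 [0.033 0.065] yaw -0.57
0.921 [0.037 0.063] yaw -0.57
```

```bash
python3 -m jog '[[[0.01,0.07,0,-0.4,0]]]'>/dev/null;  python3 arc.py
python3 -m jog '[[[0.02,0.06,0,-0.5,0]]]'>/dev/null;  python3 arc.py
python3 -m jog '[[[0.01,0.03,0,-0.3,0]]]'>/dev/null;  python3 arc.py
```

```text
t 14.2 P [0.5135 0.0227 0.0367] yaw 150.2 want yaw 151.8 theta if touching 0.566 rho 0.0728 (73.2) F_t 9.0 F [-2.7 -8.7  3.2]
t 14.3 P [0.5142 0.0255 0.0366] yaw 147.7 want yaw 149.5 theta if touching 0.607 rho 0.0727 (73.2) F_t 10.6 F [-5.4 -9.1  4.7]
t 14.4 P [0.5146 0.027  0.0366] yaw 146.2 want yaw 148.3 theta if touching 0.628 rho 0.0728 (73.2) F_t 11.4 F [-6.9 -9.1  5.6]
```

```bash
python3 -m jog '[[[0.02,0.06,0,-0.4,0]]]'>/dev/null;  python3 arc.py
python3 -m jog '[[[0.01,0.03,0,-0.3,0]]]'>/dev/null;  python3 arc.py
python3 -m jog '[[[0.01,0.03,0,-0.2,0]]]'>/dev/null;  python3 arc.py
```

```text
t 14.5 P [0.5154 0.0297 0.0367] yaw 144.2 want yaw 146.1 theta if touching 0.666 rho 0.0727 (73.2) F_t 13.2 F [ -7.3 -11.    6.3]
t 14.6 P [0.5159 0.0313 0.0367] yaw 142.7 want yaw 144.8 theta if touching 0.689 rho 0.0727 (73.2) F_t 13.6 F [ -8.  -11.    6.3]
t 14.7 P [0.5163 0.0326 0.0367] yaw 141.7 want yaw 143.7 theta if touching 0.708 rho 0.0727 (73.2) F_t 13.2 F [ -7.4 -10.9   5.9]
```

```bash
python3 -m jog '[[[0.01,0.03,0,-0.3,0]]]'>/dev/null;  python3 arc.py
python3 -m jog '[[[0.02,0.03,0,-0.3,0]]]'>/dev/null;  python3 arc.py
```

```text
t 14.8 P [0.5167 0.034  0.0367] yaw 140.2 want yaw 142.6 theta if touching 0.727 rho 0.0728 (73.2) F_t 14.1 F [ -7.9 -11.7   6.3]
t 14.9 P [0.5174 0.0355 0.0367] yaw 138.7 want yaw 141.3 theta if touching 0.75 rho 0.0727 (73.2) F_t 15.5 F [-10.8 -11.1   7.9]
```

F_t is about 15 N, from the trend and the last reading, so the clamp is firmly tight and below 18 N. I back off against the tangent, lift, and check mark and lever.

```bash
python3 -m jog '[[[-0.25,-0.31,0,0,0],[-0.1,-0.1,0.2,0,0],[0,0,0.8,0,0],[0,0,0.8,0,0],[0,0,0.8,0,0],[0.6,-0.6,0,0,0],[0.6,-0.6,0,0,0],[0.6,-0.5,0,0,0]]]'| grep -E 'ee_pos|wrist'
python3 -m jog '[[[0,0,0,0,0],[0,0,0,0,0]]]'| grep -E 'ee_pos|wrist'
sed -i "s/range(60,200)/range(20,330)/" fine.py
python3 fine.py
python3 - <<'E'
from arc import *
for n in ('wrist','top'):
    im,p=cam(n); cv2.imwrite(f'pics/f_{n}.png',im);H,S,V=cv2.split(cv2.cvtColor(im,cv2.COLOR_BGR2HSV))
    for b in blobs((H<18)&(S>150)&(V>90),20):
        w=ray(p,*b[0],.085)[:2]; c=w-A
        if abs(np.hypot(*c)-.07)<.02: print(n,b,w.round(4),'r',np.hypot(*c).round(4),'ang',np.arctan2(c@U,-(c@X)).round(3))
E
```

```text
ee_pos: [0.5925, -0.0692, 0.1676]
wrist_force: [0.9, 1.6, 0.3]
ee_pos: [0.5913, -0.0684, 0.1658]
wrist_force: [-0.6, -0.2, 0.3]
ptr 15 edge-mid 0.0112 width 0.0056 line 0.011
mark 20 edge-mid 0.0117 width 0.0063 line 0.0117
wrist ([328.9, 14.3], [316, 0, 26, 29, 568]) [0.5299 0.0541] r 0.0714 ang 0.765
wrist ([248.2, 98.4], [241, 91, 17, 17, 43]) [ 0.5348 -0.0293] r 0.0628 ang -0.572
wrist ([247.4, 102.6], [239, 94, 16, 17, 20]) [ 0.5367 -0.0319] r 0.0629 ang -0.623
top ([210.0, 214.7], [206, 211, 9, 9, 64]) [0.5303 0.0506] r 0.069 ang 0.73
```

View pics/f_wrist.png

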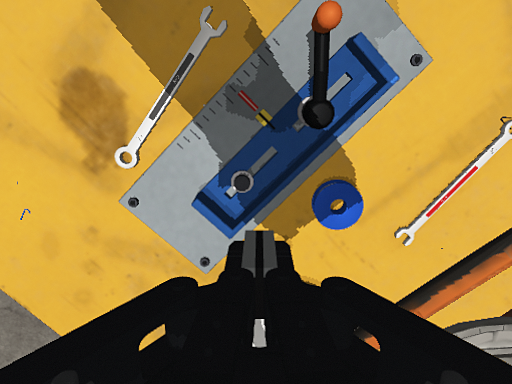

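The final view shows the mark (247,100) and pointer (267,118) in line, within about 0.5 mm. The lever sits at about 0.75 rad with its grip at (328,14), and the spanner and tape reel are undisturbed. The red bottle is hidden behind the gripper here, but nothing came near it. Handing in.

```bash
python3 -c "
from workcell import ticket
print(ticket.job_done())"
```

```text
the job is handed in; nothing more can be done
None
```

The stop is on the mark to within about 0.5 mm, and the lever is clamped at about 15 N (0.75 rad) and released; the job is handed in at about 17 s, well inside the 51 s limit.

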